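# Load the breakfast condiment carrier from the spice rack

### The arm

A 7-joint arm with a two-finger parallel gripper is mounted at the origin on a cart in front of the work surface, level with it; the furniture and walls round the work are solid. World frame = base frame: x ahead of the robot, y to its left, z up, the work surface at z = 0. Lengths are in m, angles in degrees, forces in N, time in s.
With the tool pointing down it reaches from about 0.4 to 0.85 m from the base axis. Payload 4.5 kg.
Tool frame: the origin (TCP) lies on the front face of the gripper's body, between the roots of the fingers; the fingertips stand 64 mm ahead of it and the grasp point (between the pads) lies 45 mm ahead of it; z points along the fingers, y is the line along which they close (so a half turn about z gives the same grasp; the last joint's range is limited). The gripper opens to 88 mm and grips with 3 to 60 N. Pads are 18 mm wide; open, the fingers measure 123 mm over their backs; the gripper's body (75 mm by 187 mm) begins 45 mm behind the grasp point.
Start: joints at [71.15, 39.483, -11.15, 89.685, 9.013, 51.709, -12.324], TCP at [0.222, -0.584, 0.303] pointing down, gripper open.
Joint ranges: [-172.22, 172.22], [-26.19, 119.32], [-84.43, 86.54], [7.71, 146.69], [-57.33, 237.33], [2.42, 119.75], [-152.13, 152.13]. Speed limits (degrees/s): [147.25, 147.25, 180, 180, 180, 180, 180].

### API

Orientations are given as [roll, pitch, yaw] about the fixed x, y, z axes, in that order (R = Rz(yaw) Ry(pitch) Rx(roll)).
In Python, from workcell import env gives the robot as it stands. The module is installed in compiled form; this text tells all that it offers. Calls block until the motion is done:
- env.move_pose(position, orientation): joint-space move of the TCP to a pose.
- env.line_to(position, ori=None, velocity=0.15, f_stop=None): straight line of the TCP; ori=None keeps the orientation; velocity is the mean speed in m/s. With f_stop (N) it stops when the force on the tool has changed by that much, and returns True; else False.
- env.move_joints(angles): joint-space move.
- env.move_gripper(opening, grip_force=None): opening from 0.0 (shut) to 1.0 (fully open); grip_force is the grip in N (None keeps the last); returns when the fingers have stopped.
- env.dwell(seconds).
- env.solve_ik(position, orientation): joint angles nearest the present ones, or None.
- env.observe(): the state.
- env.grab_frame(name): name is "scene" or "top" or "wrist"; returns the picture (480x640x3 uint8, blue, green, red); there is no depth.
- env.camera_info(name): a dict with "intrinsics" (3x3 intrinsics, pixels), "k1" (the pictures are not rectified: a ray, as slopes to the right and down, at radius r is drawn at 1 + k1 r^2 times it, then the intrinsics apply), "R" (3x3) and "t" (3): a world point X has camera coordinates R X + t; the wrist camera has in their place "mount" (4x4, takes a point from camera to tool coordinates, whose origin is the TCP and whose axes are the flange's). Camera axes: x right, y down, z forward; pixel columns grow to the right and rows downward; lengths in m; the calibration is good to about 2 mm. A picture is of the moment at which its call begins: read the wrist's pose just before it. camera_info takes no time and is no camera call.
A pose or a line that the arm cannot do raises env.Unreachable and nothing moves.
- env.hand_in(): hands the job in; it is judged then, once.
Trained networks look in the newest picture that a camera, given by its name, has taken for a name from the list of things; names that differ only in an ending like _2 or _b are one class to them, and where a whole thing is asked for, a point or a joint stands for the part that bears it (a point fixed in the world has none). Each returns a list of dicts, best first, with "conf" (0 to 1); they miss things now and then, are a little off and sometimes report something else, mostly with a low value. They report only what shows in the picture. A call takes as long as a camera call. They do not tell look-alikes from the thing itself.
- env.regions_of(camera, label): "mask" (480x640 bool, what is visible of it) and "rect" ([centre column, centre row, width, height] in pixels, round what is visible of it).
The state is a dict: "time": time; "qpos": joint angles; "dq": joint speeds; "tau": joint torques, N m; "tcp_pos": TCP position; "tool_rot": TCP orientation; "force": force on the tool from outside, world axes, zero at the start; "torque": the same for the moment, N m; "grip_width": opening from 0.0 (shut) to 1.0 (fully open); "finger_force": force on a finger pad.
Only numpy, scipy, OpenCV 4.12 (cv2) and the standard library are available. Lean on these libraries where they do the work, as an engineer would, in place of code of your own. Each camera call takes 0.05 s, during which the arm holds its last target. There are 200 camera calls.

### The job

Get the condiment carrier ready for the breakfast table: move the jam jar, the low red-lidded pot, the black-capped spice jar and the dropper bottle one by one from the spice rack into the dark carrier, each into the round well made for its width, from the widest at one end to the thinnest at the other. Stand each upright on the floor of its well and let go, and leave the mug and the glass beside the racks where they are.

Things in the scene. Friction and masses are not known exactly. Their poses are not given: they have to be found in the camera images.
- jam_jar: Jam jar with a yellow lid, the widest of the four: round, 66 mm across, 100 mm tall; loose, standing upright anywhere in the row on the spice rack. Origin: centre of its underside, z up. Its well in the carrier is the 77 mm one.
- cream_pot: Low pot with a red lid, the shortest of the four: round, 58 mm across, 50 mm tall; loose, standing upright anywhere in the row on the spice rack. Origin: centre of its underside, z up. Its well in the carrier is the 69 mm one.
- spice_jar: Slender spice jar with a black cap: round, 45 mm across, 105 mm tall; loose, standing upright anywhere in the row on the spice rack. Origin: centre of its underside, z up. Its well in the carrier is the 56 mm one.
- dropper_bottle: Small brown dropper bottle, the thinnest: round, body 33 mm across up to about z 68 mm, then a narrow bulb, 102 mm tall; loose, standing upright anywhere in the row on the spice rack. Origin: centre of its underside, z up. Its well in the carrier is the 44 mm one.
- spice_rack: Fixed wooden spice rack, 92 x 310 mm, long along its y: floor at z 10 mm, two end cheeks 48 mm high, a thin steel rail along each long side at x +41 and -41 mm, 24 mm high. The four things stand in a row on its floor at x 0, y -105, -35, +35, +105 mm, in any order. Origin: centre of its underside.
- carrier: Fixed dark wooden condiment carrier, 94 x 288 mm, 26 mm high, long along its y, a steel loop 51 mm high at each end (out to y 161 mm). Four round wells in a row at x 0, floor at z 8 mm, 4 mm bevel: y -96 (77 mm wide, jam jar), y -15 (69 mm, low pot), y +55 (56 mm, spice jar), y +113 mm (44 mm, dropper bottle). Origin: centre of its underside.
- mug: White dotted mug, 82 mm across, 114 mm with its handle, 91 mm tall, left of the racks; bystander. Origin: centre of its underside.
- tumbler_glass: Clear drinking glass, 76 mm across, 88 mm tall, left of the racks; bystander. Origin: centre of its underside.
Things that resemble listed ones, but are neither listed nor needed, are in the scene too. What is shaped like the dropper_bottle but pink or turquoise is not meant.

How it is judged:
By the outcome, as a careful person would: the job done as asked, in the order asked, and still so for the second after the job is handed in, with the robot touching nothing.
It also fails if it takes over 90 s, if anything falls off the work surface, if the arm or the gripper's body presses on something with over 40 N, if the wrist force passes 120 N, or if a joint passes its speed limit or range.

## Working session

There is one attempt and no reset: what is moved stays moved. The work goes in short steps, each a Python script; the robot and the scene stay as the last script left them, time stands still between calls to the robot, and variables do not carry over. Pictures are saved under pics/ and viewed, at most 14 in all, crops included, and the job is handed in when it is done.

```bash
mkdir -p pics; ls; cat > h.py <<'E'
import numpy as np, cv2
from workcell import env
def snap(c,name=None):
    im=env.grab_frame(c)
    if name: cv2.imwrite('pics/'+name+'.png',im)
    return im
E
python3 - <<'E'
from h import *
for c in ['scene','top']:
    snap(c,c+'0'); i=env.camera_info(c); print(c,i)
    for l in ['jam_jar','cream_pot','spice_jar','dropper_bottle','spice_rack','carrier','mug','tumbler_glass']:
        print(l,[(round(r['conf'],2),np.round(r['rect']).tolist()) for r in env.regions_of(c,l)][:4])
o=env.observe(); print(o)
print(env.camera_info('wrist'))
E
```

```text
pics
scene {'intrinsics': array([[499.01630303,   0.        , 316.28455893],
       [  0.        , 499.01630303, 233.94631547],
       [  0.        ,   0.        ,   1.        ]]), 'k1': -0.09429369186638595, 'R': array([[ 0.1751334 , -0.98426455,  0.02348585],
       [-0.44716001, -0.10077161, -0.88875925],
       [ 0.87714093,  0.1451495 , -0.45777222]]), 't': array([-0.26902455,  0.24481784,  0.75677831])}
jam_jar [(0.92, [285.0, 198.0, 23.0, 39.0]), (0.46, [308.0, 258.0, 129.0, 77.0])]
cream_pot [(0.79, [307.0, 213.0, 26.0, 25.0])]
spice_jar [(0.72, [351.0, 219.0, 24.0, 45.0])]
dropper_bottle [(0.97, [448.0, 253.0, 20.0, 45.0]), (0.73, [328.0, 212.0, 12.0, 39.0]), (0.73, [461.0, 269.0, 14.0, 47.0])]
spice_rack [(0.82, [321.0, 226.0, 117.0, 58.0])]
carrier [(0.69, [308.0, 258.0, 133.0, 74.0])]
mug [(0.59, [187.0, 236.0, 47.0, 50.0]), (0.48, [306.0, 211.0, 24.0, 26.0])]
tumbler_glass [(0.73, [308.0, 212.0, 22.0, 27.0]), (0.67, [216.0, 200.0, 29.0, 36.0])]
top {'intrinsics': array([[532.07219676,   0.        , 317.10890197],
       [  0.        , 532.07219676, 231.51286099],
       
[... 1340 characters left out ...]
03795162,  0.64420444,  0.8952776 ]), 'torque': array([ 0.01217103, -0.02619222,  0.02387924]), 'finger_force': 0.0, 'grip_width': 0.9965194208045224}
{'intrinsics': array([[404.29821875,   0.        , 320.53390855],
       [  0.        , 404.29821875, 237.12883948],
       [  0.        ,   0.        ,   1.        ]]), 'k1': -0.048539263512989136, 'mount': array([[-3.00445849e-04, -9.63342897e-01, -2.68272946e-01,
         6.80326863e-02],
       [ 9.99998383e-01, -7.65142939e-04,  1.62763208e-03,
        -1.45521737e-03],
       [-1.77323495e-03, -2.68272023e-01,  9.63341568e-01,
        -8.24396582e-02],
       [ 0.00000000e+00,  0.00000000e+00,  0.00000000e+00,
         1.00000000e+00]])}
```

```bash
python3 - <<'E'
import cv2,numpy as np
a=cv2.imread('pics/scene0.png')[160:330,150:500]; b=cv2.imread('pics/top0.png')[110:340,120:500]
a=cv2.resize(a,None,fx=2,fy=2,interpolation=3);cv2.imwrite('pics/sceneC.png',a)
cv2.imwrite('pics/topC.png',cv2.resize(b,None,fx=2.1,fy=2.1,interpolation=3))
E
```

```text
(no output)
```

View pics/sceneC.png

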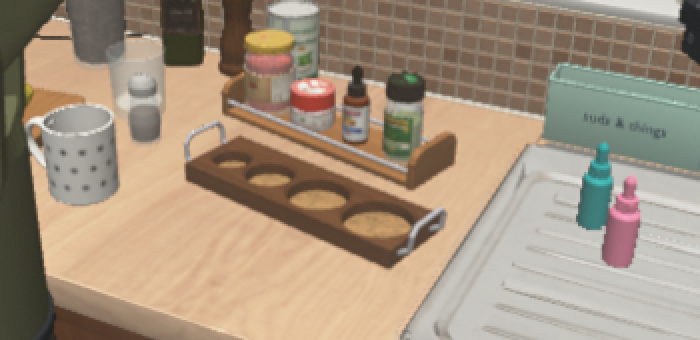

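View pics/topC.png

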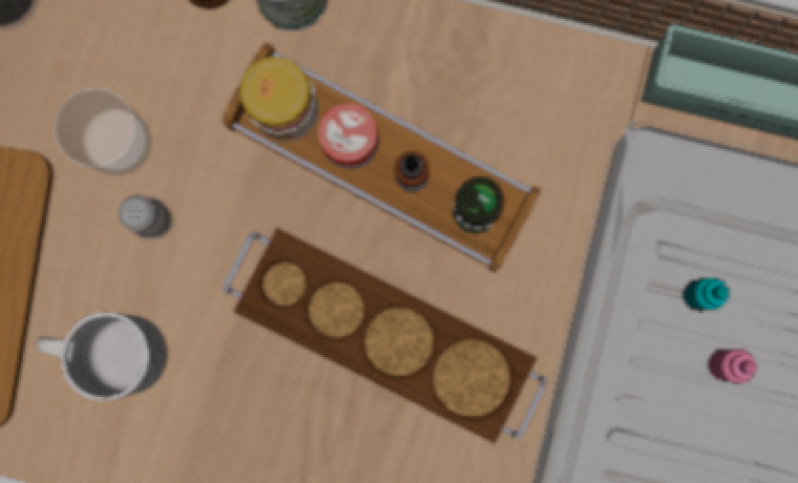

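The scene crop shows the rack row from left to right: yellow-lid jam jar (scene ≈285,198), red-lid pot (307,213), brown dropper (328,212) and black-cap spice jar (351,219). The carrier's small well is at its left end and the 77 mm well at its right.

There are three dropper candidates in the top view: turquoise (456,251), pink (469,283) and brown (316,193). The brown one in the rack fits. A tall tin stands close behind the jam jar, so I need to measure it too. Next I'll get coarse positions and two wrist views.

```bash
cat >> h.py <<'E'
def cam(c,obs=None):
    i=env.camera_info(c); K=i['intrinsics'];k1=i['k1']
    if c!='wrist': R,t=np.array(i['R']),np.array(i['t'])
    else:
        from scipy.spatial.transform import Rotation as Ro
        T=np.eye(4);T[:3,:3]=Ro.from_euler('xyz',obs['tool_rot'],degrees=True).as_matrix();T[:3,3]=obs['tcp_pos']
        M=np.linalg.inv(T@i['mount']);R,t=M[:3,:3],M[:3,3]
    return K,np.array([k1,0,0,0,0.]),R,t
def rays(C,uv):
    K,d,R,t=C
    p=cv2.undistortPoints(np.array(uv,float).reshape(-1,1,2),K,d).reshape(-1,2)
    D=np.c_[p,np.ones(len(p))]@R   # R^T d
    return -R.T@t,D
def onplane(C,uv,z):
    o,D=rays(C,uv); return o+D*((z-o[2])/D[:,2])[:,None]
def project(C,X):
    K,d,R,t=C
    return cv2.projectPoints(np.array(X,float).reshape(-1,1,3),cv2.Rodrigues(R)[0],t,K,d)[0].reshape(-1,2)
def tri(views):
    """least-squares point from [(C,uv)...]; returns point, residual m"""
    A=np.zeros((3,3));b=np.zeros(3);L=[]
    for C,uv in views:
        o,D=rays(C,uv);D=D[0]/np.linalg.norm(D);P=np.eye(3)-np.outer(D,D);A+=P;b+=P@o;L.append((P,o))
    X=np.linalg.solve(A,b); return X,max(np.linalg.norm(P@(X-o)) for P,o in L)
E
python3 - <<'E'
from h import *
T=cam('top')
for n,uv,z in [('jam',(256,158),.06),('pot',(288,177),.04),('drop',(316,193),.06),('spice',(348,206),.06),('rack',(302,186),.02),('mug',(170,281),.05),('glass',(168,174),.05)]:
    print(n,onplane(T,[uv],z)[0].round(3))
# cork wells in top crop
im=cv2.imread('pics/top0.png')
for n,c in [('w44',(284,284)),('w56',(336,309)),('w69',(399,342)),('w77',(472,377)),('can',(292,0))]:
    print(n,onplane(T,[(120+c[0]/2.1,110+c[1]/2.1)],.008)[0].round(3))
E
```

```text
jam [ 0.662 -0.074  0.06 ]
pot [ 0.625 -0.137  0.04 ]
drop [ 0.589 -0.194  0.06 ]
spice [ 0.561 -0.258  0.06 ]
rack [ 0.609 -0.165  0.02 ]
mug [0.416 0.103 0.05 ]
glass [0.634 0.107 0.05 ]
w44 [ 0.487 -0.065  0.008]
w56 [ 0.462 -0.116  0.008]
w69 [ 0.428 -0.179  0.008]
w77 [ 0.392 -0.251  0.008]
can [ 0.776 -0.075  0.008]
```

```bash
python3 - <<'E'
from h import *
import pickle
for yaw in (61,-119):
  for p in [(.662,-.074,.2),(.561,-.258,.2),(.392,-.251,.2),(.487,-.065,.2),(.53,-.16,.36)]:
    s=env.solve_ik(p,[180,0,yaw]); print(yaw,p,None if s is None else np.round(s).tolist())
E
python3 - <<'E'
from h import *
import pickle
V=[]
for k,(p) in enumerate([(.46,-.20,.36),(.60,-.13,.36)]):
    env.move_pose(p,[180,0,61]); o=env.observe(); snap('wrist','w%d'%k)
    D={l:[(r['conf'],r['rect'],r['mask']) for r in env.regions_of('wrist',l)] for l in ['jam_jar','cream_pot','spice_jar','dropper_bottle','carrier','spice_rack']}
    V.append((o,D)); print(o['time'],o['tcp_pos'],o['tool_rot'])
    for l in D: print(l,[(round(a,2),np.round(r).tolist()) for a,r,m in D[l]])
pickle.dump(V,open('V.pkl','wb'))
E
```

```text
61 (0.662, -0.074, 0.2) [10.0, 50.0, -15.0, 87.0, 16.0, 45.0, -40.0]
61 (0.561, -0.258, 0.2) [29.0, 47.0, -16.0, 96.0, 18.0, 40.0, -25.0]
61 (0.392, -0.251, 0.2) [35.0, 39.0, -12.0, 122.0, 21.0, 21.0, -24.0]
61 (0.487, -0.065, 0.2) [10.0, 40.0, -13.0, 118.0, 20.0, 24.0, -47.0]
61 (0.53, -0.16, 0.36) [26.0, 31.0, -23.0, 98.0, 14.0, 54.0, -31.0]
-119 (0.662, -0.074, 0.2) [33.0, 67.0, -72.0, 85.0, 64.0, 76.0, 106.0]
-119 (0.561, -0.258, 0.2) [2.0, 52.0, 36.0, 98.0, -41.0, 45.0, -151.0]
-119 (0.392, -0.251, 0.2) [13.0, 41.0, 22.0, 123.0, -40.0, 23.0, -141.0]
-119 (0.487, -0.065, 0.2) [-20.0, 46.0, 38.0, 119.0, -54.0, 34.0, -152.0]
-119 (0.53, -0.16, 0.36) [49.0, 45.0, -72.0, 96.0, 45.0, 73.0, 119.0]
2.5667 [ 0.45960913 -0.20150667  0.35976096] [-1.79991878e+02  5.04552276e-02  6.08387574e+01]
jam_jar [(0.46, [438.0, 4.0, 30.0, 7.0])]
cream_pot [(0.88, [451.0, 42.0, 73.0, 80.0])]
spice_jar [(0.8, [445.0, 205.0, 78.0, 66.0])]
dropper_bottle [(0.85, [399.0, 421.0, 32.0, 38.0]), (0.73, [443.0, 122.0, 60.0, 40.0]), (0.59, [448.0, 413.0, 35.0, 39.0])]
carrier [(0.83, [282.0, 163.0, 104.0, 326.0])]
spice_rack [(0.89, [436.0, 123.0, 109.0, 245.0])]
3.5917 [ 0.59948127 -0.13040556  0.35952735] [-1.79942120e+02  8.07573688e-02  6.10015560e+01]
jam_jar [(0.7, [352.0, 105.0, 85.0, 87.0])]
cream_pot [(0.63, [353.0, 185.0, 59.0, 63.0])]
spice_jar [(0.73, [350.0, 320.0, 50.0, 63.0])]
dropper_bottle []
carrier [(0.67, [208.0, 286.0, 111.0, 281.0])]
spice_rack [(0.88, [350.0, 204.0, 104.0, 302.0])]
```

View pics/w0.png

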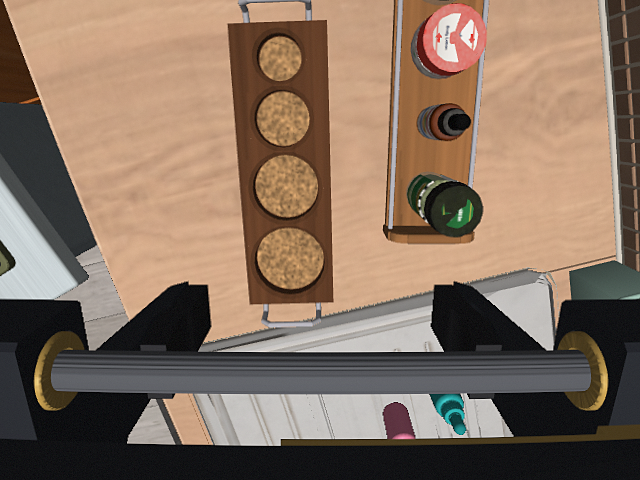

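View pics/w1.png

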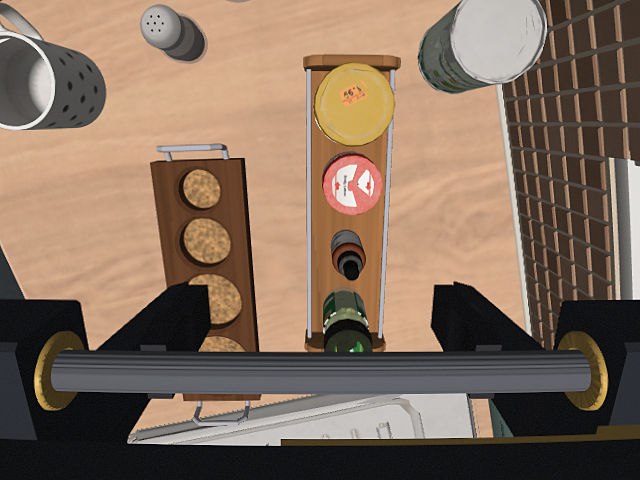

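View w0 shows the carrier wells at about (280,57), (283,118), (286,186) and (290,258), with the pot (451,42), brown dropper (443,122) and spice jar (445,205). View w1 shows the jam jar (352,105), the pot (353,185) and the tall tin at (490,40), beside the jar and slightly ahead of it. Next I'll fit poses across all the views.

```bash
cat > fit.py <<'E'
from h import *
import pickle
from scipy.optimize import least_squares
V=pickle.load(open('V.pkl','rb'))
C={'top':cam('top'),'scene':cam('scene'),'w0':cam('wrist',V[0][0]),'w1':cam('wrist',V[1][0])}
th=np.linspace(0,2*np.pi,72,endpoint=False)
def circ(x,y,z,r): return np.c_[x+r*np.cos(th),y+r*np.sin(th),np.full(72,z)]
P={'jam_jar':[(0,.033),(.1,.033)],'cream_pot':[(0,.029),(.05,.029)],'spice_jar':[(0,.0225),(.105,.0225)],'dropper_bottle':[(0,.0165),(.066,.0165),(.1,.006)]}
rect={'jam_jar':{'top':[256,158,44,44],'scene':[285,198,23,39]},'cream_pot':{'top':[288,177,32,27],'scene':[307,213,26,25]},
'spice_jar':{'top':[348,206,26,31],'scene':[351,219,24,45]},'dropper_bottle':{'top':[316,193,23,18],'scene':[328,212,12,39]}}
def get(l,k,i): rect[l]['w%d'%k]=V[k][1][l][i][1]
get('jam_jar',1,0);get('cream_pot',0,0);get('cream_pot',1,0);get('spice_jar',0,0);get('dropper_bottle',0,1)
W={'top':1,'scene':1,'w0':1,'w1':1}
res={}
for l in P:
    def f(p):
        e=[]
        for v,r in rect[l].items():
            q=project(C[v],np.vstack([circ(p[0],p[1],p[2]+h,rr) for h,rr in P[l]]))
            lo,hi=q.min(0),q.max(0); c=(lo+hi)/2
            e+=[(c[0]-r[0]),(c[1]-r[1])]
        return np.array(e)
    s=least_squares(f,[.6,-.16,.01],loss='soft_l1'); res[l]=s.x
    print(l,s.x.round(4),f(s.x).round(1))
# row fit
Y={'jam_jar':.105,'cream_pot':.035,'dropper_bottle':-.035,'spice_jar':-.105}
g=lambda p:np.ravel([res[l][:2]-(p[0]-Y[l]*np.sin(p[2]),p[1]+Y[l]*np.cos(p[2])) for l in Y])
s=least_squares(g,[.6,-.16,-.5]);print('rack',s.x.round(4),np.degrees(s.x[2]).round(2),(g(s.x)*1e3).round(1))
# wells
wells=[(-.096,.077),(-.015,.069),(.055,.056),(.113,.044)]
obs=[]
for v,fn in [('top','top0'),('w0','w0'),('w1','w1')]:
    im=cv2.imread('pics/%s.png'%fn);hsv=cv2.cvtColor(im,cv2.COLOR_BGR2HSV)
    H,S,Vv=cv2.split(hsv)
    if v=='top': seeds=[(472,377),(399,342),(336,309),(284,284)];seeds=[(120+a/2.1,110+b/2.1) for a,b in seeds]
    elif v=='w0': seeds=[(290,258),(286,186),(283,118),(280,57)]
    else: seeds=[None,None,(206,241),(201,188)]
    m=((Vv>105)&(S>60)).astype(np.uint8)
    m=cv2.morphologyEx(m,cv2.MORPH_CLOSE,np.ones((3,3)))
    n,lab,st,ce=cv2.connectedComponentsWithStats(m,connectivity=4)
    for (y,d),sd in zip(wells,seeds):
        if sd is None: continue
        k=lab[int(round(sd[1])),int(round(sd[0]))]
        print(v,d,k,st[k].tolist(),ce[k].round(1)); 
        if k: obs.append((v,y,d,ce[k]))
def pred(p,v,y,d):
    x0,y0,yaw,dz=p; x=x0-y*np.sin(yaw);yy=y0+y*np.cos(yaw)
    a=cv2.convexHull(project(C[v],circ(x,yy,.008+dz,d/2)).astype(np.float32))
    b=cv2.convexHull(project(C[v],circ(x,yy,.022+dz,d/2)).astype(np.float32))
    _,q=cv2.intersectConvexConvex(a,b); M=cv2.moments(q); return np.array([M['m10']/M['m00'],M['m01']/M['m00']])
f=lambda p:np.ravel([pred(p,v,y,d)-c for v,y,d,c in obs])
s=least_squares(f,[.44,-.165,-.47,0],diff_step=1e-3,loss='soft_l1',x_scale=[.01,.01,.02,.01])
print('carrier',s.x.round(4),np.degrees(s.x[2]).round(2));print(f(s.x).reshape(-1,2).round(1).tolist())
E
python3 fit.py
```

```text
jam_jar [ 0.6605 -0.0696  0.0064] [-2.7  0.1 -0.9  0.2  0.4  0.5]
cream_pot [ 0.6309 -0.1355  0.0117] [-0.9 -2.7 -0.1 -0.9 -1.4  0.6  0.7 -0. ]
spice_jar [ 0.5575 -0.2569  0.0116] [ 0.2  0.9  0.6 -0.2  0.1 -0.4]
dropper_bottle [ 0.5925 -0.1945  0.0119] [ 0.1 -1.2 -0.6 -0.1 -0.2  0.2]
rack [ 0.6104 -0.1641 -0.51  ] -29.22 [-1.1  2.9  3.4 -2.  -0.7  0.2 -1.6 -1.1]
top 0.077 108 [326, 272, 37, 36, 1029] [344.1 289.7]
top 0.069 107 [294, 257, 32, 32, 808] [309.6 272.3]
top 0.056 106 [267, 245, 26, 26, 526] [279.8 257.1]
top 0.044 104 [245, 235, 20, 20, 314] [254.9 244.7]
w0 0.077 69 [257, 227, 67, 62, 3235] [289.8 257.8]
w0 0.069 51 [255, 155, 63, 62, 3076] [286.2 185.7]
w0 0.056 27 [257, 91, 53, 55, 2271] [282.9 118.3]
w0 0.044 6 [259, 36, 43, 45, 1496] [279.9  58.4]
w1 0.056 71 [184, 218, 47, 45, 1652] [206.7 240.3]
w1 0.044 43 [183, 169, 38, 39, 1121] [201.3 188.4]
carrier [ 4.358e-01 -1.655e-01 -4.811e-01 -4.000e-04] -27.56
[[0.6, 0.2], [0.4, 0.0], [0.3, 0.1], [0.4, 0.1], [-0.1, -0.0], [-0.0, -0.0], [0.1, -0.1], [-0.1, -0.3], [-0.0, -0.1], [-0.0, -0.2]]
```

```bash
cat > joint.py <<'E'
import io,contextlib
with contextlib.redirect_stdout(io.StringIO()):
    exec(open('fit.py').read())
carrier=s.x
def f(p):
    e=[]
    for l in P:
        x=p[0]-Y[l]*np.sin(p[2]);y=p[1]+Y[l]*np.cos(p[2])
        for v,r in rect[l].items():
            q=project(C[v],np.vstack([circ(x,y,p[3]+h,rr) for h,rr in P[l]])); c=(q.min(0)+q.max(0))/2
            e+=[c[0]-r[0],c[1]-r[1]]
    return np.array(e)
s=least_squares(f,[.61,-.164,-.5,.01],loss='soft_l1'); rack=s.x
print('rack',rack.round(4),np.degrees(rack[2]).round(2),f(rack).round(1))
# lid colour check
def lid(fn,lo,hi,near):
    h=cv2.cvtColor(cv2.imread('pics/%s.png'%fn),cv2.COLOR_BGR2HSV)
    m=cv2.inRange(h,lo,hi); m=cv2.morphologyEx(m,cv2.MORPH_CLOSE,np.ones((9,9)))
    n,lab,st,ce=cv2.connectedComponentsWithStats(m)
    k=1+min(range(n-1),key=lambda k:np.hypot(*(ce[k+1]-near))+(1e3 if st[k+1][4]<100 else 0)); print(fn,st[k].tolist()); return ce[k]
for nm,lo,hi,q in [('jam_jar',(22,120,90),(34,255,255),[('w1',(354,105)),('top',(251,153))]),('cream_pot',(0,90,90),(8,255,255),[('w0',(452,40)),('w1',(352,184)),('top',(286,174))])]:
    X,r=tri([(C[v],lid({'top':'top0'}.get(v,v),lo,hi,np.array(n))) for v,n in q]); print(nm,X.round(4),'res',round(r,4),'row',(rack[0]-Y[nm]*np.sin(rack[2])).round(4),(rack[1]+Y[nm]*np.cos(rack[2])).round(4))
np.savez('poses.npz',rack=rack,carrier=carrier)
# overlay
im=cv2.imread('pics/w1.png')
for l in P:
    for h,rr in P[l]: cv2.polylines(im,[np.round(project(C['w1'],circ(rack[0]-Y[l]*np.sin(rack[2]),rack[1]+Y[l]*np.cos(rack[2]),rack[3]+h,rr))).astype(int)],True,(255,0,255),1)
for y,d in wells: cv2.polylines(im,[np.round(project(C['w1'],circ(carrier[0]-y*np.sin(carrier[2]),carrier[1]+y*np.cos(carrier[2]),.026,d/2+.002))).astype(int)],True,(255,0,255),1)
cv2.imwrite('pics/ov1.png',cv2.resize(im[0:370,130:560],None,fx=1.6,fy=1.6,interpolation=3))
E
python3 joint.py
```

```text
rack [ 0.61   -0.1641 -0.5072  0.0108] -29.06 [-1.6 -0.6  0.2 -1.4  3.   3.2 -1.8 -0.7 -1.2 -0.  -6.3  0.9 -3.9  0.
 -0.3  0.2  0.2 -0.2  0.8 -2.1  0.2 -1.4 -0.4  0.3 -0.   0.3]
w1 [349, 94, 1, 1, 1]
top0 [235, 138, 32, 31, 770]
jam_jar [ 0.668  -0.0614  0.0688] res 0.0031 row 0.661 -0.0724
w0 [417, 0, 70, 76, 3140]
w1 [322, 153, 61, 62, 2303]
top0 [251, 159, 49, 29, 713]
cream_pot [ 0.6317 -0.1315  0.0552] res 0.0025 row 0.627 -0.1336
```

View pics/ov1.png

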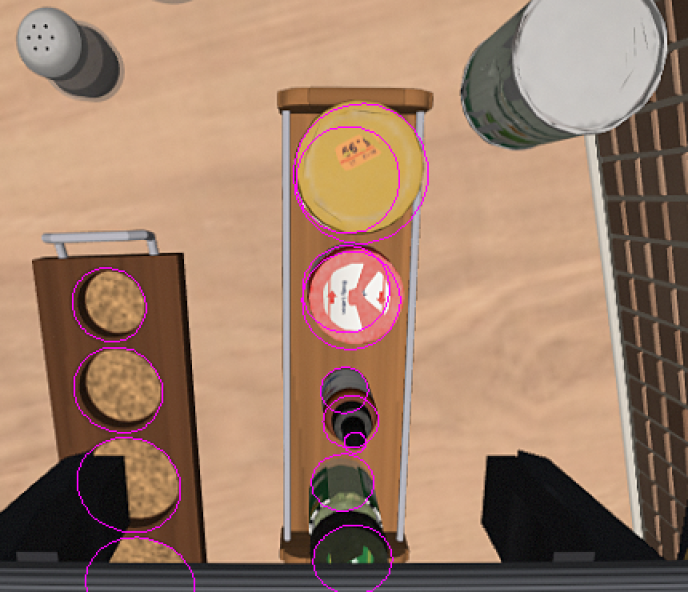

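The overlay shows the well circles fit to within a pixel, with the jam lid (352,105) and pot lid (353,185) about 2-4 px off the common row. I'll refine each one from a hover view before grasping, starting with the jam jar. Its grip gets turned 30° to clear the tin.

```bash
cat > go.py <<'E'
from h import *
import sys
from scipy.optimize import least_squares
th=np.linspace(0,2*np.pi,72,endpoint=False)
def circ(x,y,z,r): return np.c_[x+r*np.cos(th),y+r*np.sin(th),np.full(72,z)]
Z=np.load('poses.npz'); cx,cy,cyaw,_=Z['carrier']; rdeg=np.degrees(Z['rack'][2]); cdeg=np.degrees(cyaw)
#        prior xy, profile, grasp height, well y, row shift, yaw turn, force, width
T={'jam_jar':((.6605,-.0700),[(0,.033),(.1,.0325)],.062,-.096,0,-30,25,.066),
'cream_pot':((.630,-.1350),[(0,.029),(.05,.029)],.042,-.015,0,0,20,.058),
'spice_jar':((.5575,-.2569),[(0,.0225),(.105,.0225)],.067,.055,0,0,20,.045),
'dropper_bottle':((.5925,-.1945),[(0,.0165),(.066,.0165),(.1,.006)],.064,.113,.002,0,12,.033)}
def hover(l):
    p,prof,*_=T[l]; yaw=rdeg+90+T[l][5]
    env.move_pose([p[0],p[1],.27],[180,0,yaw]); o=env.observe(); snap('wrist','hov_'+l); C=cam('wrist',o)
    q0=project(C,[[*p,.07]])[0]
    R=[r for r in env.regions_of('wrist',l) if np.hypot(*(np.array(r['rect'][:2])-q0))<60]
    if not R: print('not found'); return None
    R=R[0];r=R['rect']
    def f(x):
        q=project(C,np.vstack([circ(x[0],x[1],.01+h,rr) for h,rr in prof])); lo,hi=q.min(0),q.max(0)
        return np.r_[(lo+hi)/2-r[:2]]
    s=least_squares(f,p); q=project(C,np.vstack([circ(*s.x,.01+h,rr) for h,rr in prof]))
    print(l,'conf',round(R['conf'],2),'rect',np.round(r,1),'pred size',np.ptp(q,axis=0).round(1),'xy',s.x.round(4),'prior diff mm',((s.x-p)*1e3).round(1))
    return s.x
def carry(l,xy):
    _,_,g,wy,sh,turn,F,d=T[l]; yaw=rdeg+90+turn; cyw=cdeg+90
    rd=np.array([-np.sin(cyaw),np.cos(cyaw)]); w=np.array([cx,cy])+rd*wy
    rr=np.radians(rdeg); s=np.array([-np.sin(rr),np.cos(rr)])*sh
    env.move_gripper(min(1,(d+.026)/.088))
    a=xy+s; env.line_to([*a,.01+g+.045],[180,0,yaw],velocity=.15)
    env.move_gripper(0,grip_force=F); o=env.observe(); print('grip',o['grip_width']*88,'mm',o['finger_force'])
    zt=.155+g+.045
    env.line_to([*a,zt],velocity=.2); b=w+rd*sh
    env.line_to([*b,zt],[180,0,cyw],velocity=.2)
    env.line_to([*b,.03+g+.045],velocity=.2)
    hit=env.line_to([*b,.006+g+.045],velocity=.03,f_stop=5); o=env.observe()
    print('hit',hit,'base z mm',(o['tcp_pos'][2]-.045-g)*1e3,'F',o['force'].round(1),'xy err',((o['tcp_pos'][:2]-b)*1e3).round(1),'grip',o['grip_width']*88,'t',o['time'])
    return (o['tcp_pos'][2]-.045-g)
def release(l):
    d=T[l][7]; env.move_gripper(min(1,(d+.02)/.088)); o=env.observe()
    p=o['tcp_pos']; env.line_to([p[0],p[1],.27],velocity=.2)
E
python3 - <<'E'
from go import *
hover('jam_jar')
E
```

```text
jam_jar conf 0.8 rect [319.4 223.8 100.9 117.3] pred size [104.5 117.8] xy [ 0.6616 -0.0678] prior diff mm [1.1 2.2]
```

View pics/hov_jam_jar.png

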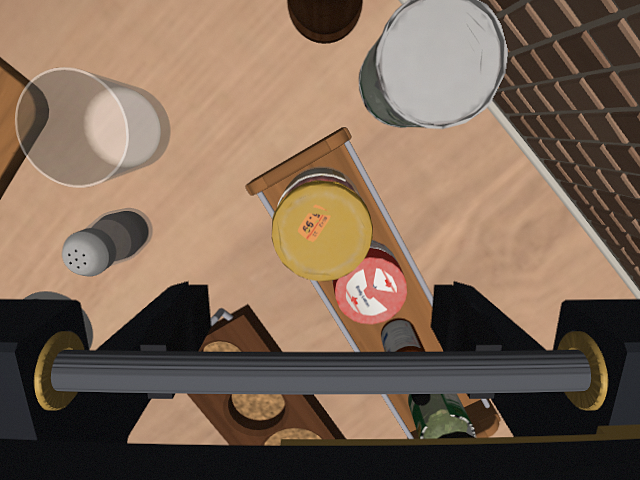

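The hover view shows the jam lid at (322,230), centred between the fingers, with the tin at (435,60) well ahead of the gripper. I'll go ahead with the jar.

```bash
python3 - <<'E'
from go import *
z=carry('jam_jar',np.array([.6612,-.0685]))
if z<.0115: release('jam_jar'); hover('cream_pot')
E
```

```text
grip 63.40500332045289 mm 25.127002661974984
hit True base z mm 8.359522836787953 F [ 0.5 -0.5  4.1] xy err [-0.  0.] grip 63.562863084208615 t 10.6167
cream_pot conf 0.95 rect [325.3 210.6  78.6  84.6] pred size [78.6 84.3] xy [ 0.6321 -0.1343] prior diff mm [2.1 0.7]
```

```bash
python3 - <<'E'
from go import *
z=carry('cream_pot',np.array([.632,-.1343]))
if z<.0115: release('cream_pot'); hover('spice_jar')
E
```

```text
grip 57.11567902715456 mm 20.000032084062696
hit True base z mm 8.043481536350477 F [-0.5 -0.3  3.9] xy err [-0.1  0.1] grip 57.330239879209266 t 18.7833
spice_jar conf 0.58 rect [325.3 231.2  71.8  89.3] pred size [73.9 95.8] xy [ 0.5564 -0.2578] prior diff mm [-1.1 -0.9]
```

View pics/hov_spice_jar.png

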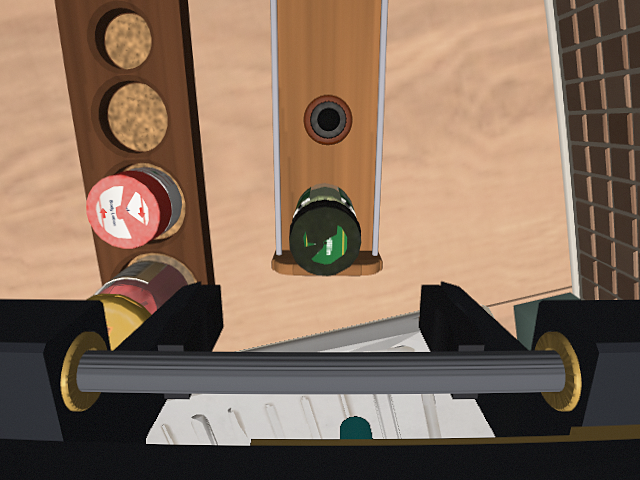

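The pot (130,210) and jam jar (150,290) both sit in their wells. The spice jar cap is at (325,237), centred.

```bash
python3 - <<'E'
from go import *
z=carry('spice_jar',np.array([.5566,-.2575]))
if z<.0115: release('spice_jar'); hover('dropper_bottle')
E
python3 -c "
import cv2;i=cv2.imread('pics/hov_dropper_bottle.png');cv2.imwrite('pics/dropC.png',cv2.resize(i[80:360,60:460],None,fx=2,fy=2,interpolation=3))"
```

```text
grip 43.62062369445253 mm 19.97749352187384
hit True base z mm 8.075223910676845 F [0.3 0.8 4.4] xy err [ 0.1 -0.1] grip 43.42354750680097 t 26.3667
dropper_bottle conf 0.58 rect [327.4 218.9  49.8  54.8] pred size [47.1 60.6] xy [ 0.5937 -0.1951] prior diff mm [ 1.2 -0.6]
```

View pics/dropC.png

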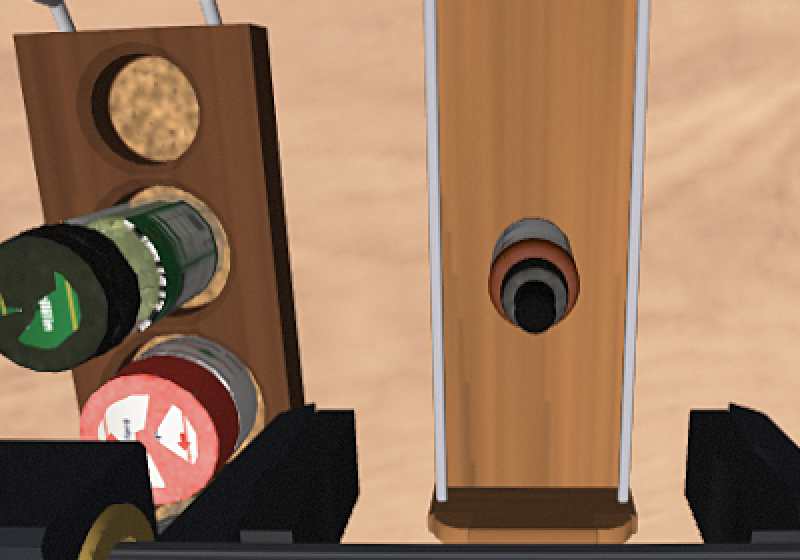

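Brown bottle on the rack at (327,217) is the one meant: it has the brown glass body and black bulb. The turquoise and pink ones stand on the sink and are look-alikes. The spice jar is seated at (115,215).

```bash
python3 - <<'E'
from go import *
z=carry('dropper_bottle',np.array([.5936,-.1950]))
if z<.0115:
    release('dropper_bottle'); env.move_pose([.56,-.20,.36],[180,0,62]); env.dwell(.5)
    a=snap('top'); b=snap('scene'); print(env.observe()['time'],env.observe()['force'])
    a=cv2.resize(a[100:340,120:500],(640,404),interpolation=3); b=cv2.resize(b[150:300,150:500],(640,274)); 
    cv2.imwrite('pics/end.png',cv2.resize(np.vstack([a,b]),None,fx=.88,fy=.88)); snap('wrist','endw')
E
```

```text
grip 31.54130993350422 mm 11.992015321839062
hit True base z mm 7.835057000016812 F [1.2 0.1 3.6] xy err [ 0.4 -0.2] grip 31.56256328971773 t 33.8417
36.6 [ 0.00220246 -0.03114717 -0.43437232]
```

View pics/end.png

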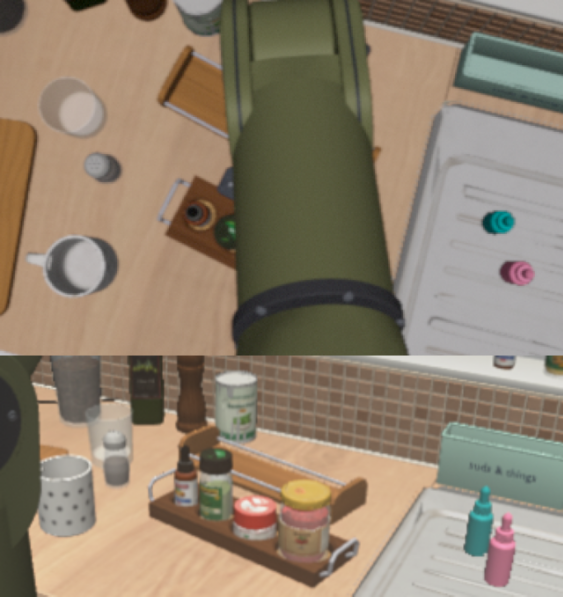

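View pics/endw.png

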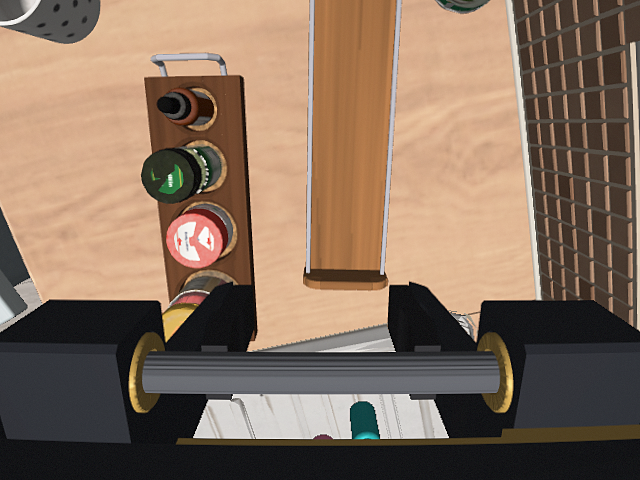

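In both final pictures, all four stand upright in their own wells: dropper at wrist (185,105), spice jar (180,170), pot (197,237) and jam jar (190,310). The rack is empty, the mug and glass haven't moved, and the robot is clear of everything.

```bash
python3 -c "
from workcell import env
print(env.hand_in())"
```

```text
the job is handed in; nothing more can be done
None
```

The jam jar, low pot, spice jar and dropper bottle now stand upright in their own wells in the carrier, the mug and glass are where they were, and I handed the job in at about 37 s (limit 90 s).

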